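# Turn the die turret and seat the plunger

### The job

Set up the shoemaker's turret press: push on the spokes of its turntable with a fingertip to turn it until the square die stands centred under the plunger, then press the plunger's black head all the way down so that it rests on that die, and leave it there. Never press the plunger down towards anything but the square die, do not touch any of the dies, and leave the tin, jar, rubber heel and hammer lying where they are: nothing is to be picked up.

Things in the scene. Friction and masses are not known exactly. Their poses are not given: they have to be found in the camera images.
- press: Grey bench press, fixed. Origin on the table under the turntable's axis; x points to the plunger (at x 55 mm, y 0) and the column (34 mm square, x 155, 155 mm high); the -x side is open and faces the robot. Base plate x -80 to 180, 130 mm wide, 20 mm high. Arm 26 mm wide, 125 to 150 mm up, from column to x 42; its sleeve (radius 15 mm, 118 to 156 mm up) guides the plunger.
- turret (a joint): The turntable: pale metal disc of radius 75 mm, 55 to 69 mm above the table. Turns endlessly both ways about the press's vertical axis; radians, growing counter-clockwise seen from above. 0 (and every whole turn) = the square die exactly under the plunger. Stays where it is left (dry friction about 0.12 N m).
- spokes: Four level spokes of the turntable, to be pushed. Origin on its axis at table height, turning with it; x points to the square die. They stand out at 45, 135, 225, 315 degrees from x, 75 to 116 mm from the axis: bars 10 mm thick, centre 62 mm above the table, each with a black 16 mm ball centred 108 mm from the axis. 35 mm clear below.
- die_square: The square die, 28 x 28 mm, 16 mm high, dark steel. Fixed on the turntable; origin under its centre, 55 mm from the axis in the spokes frame's +x direction. Its top is 85 mm above the table.
- die_bar: Narrow oblong die, 9 x 34 mm, 16 mm high, fixed on the turntable 55 mm from the axis, at 90 degrees counter-clockwise from the square die.
- die_round: Round die of 34 mm diameter, 16 mm high, fixed on the turntable 55 mm from the axis, across from (180 degrees) the square die.
- die_pin: Slim round die of 12 mm diameter, 16 mm high, fixed on the turntable 55 mm from the axis, at 270 degrees counter-clockwise from the square die.
- square_top (a point): Centre of the square die's top face.
- plunger_foot (a point): Centre of the plunger's flat lower end (16 mm diameter rod). 105 mm above the table when up, 85 mm when down (on the die).
- plunger_top (a point): Centre of the top of the plunger's round black head (36 mm diameter, 10 mm thick), the place to press. 190 mm above the table when up, 170 mm when down.
- plunger (a joint): How far the plunger is pressed down, m: 0 = up (as found), 0.020 = fully down, stopped. It slides with about 5 N of friction and stays where it is left; no spring.
- polish_tin: Bystander: round flat steel tin, 72 mm diameter, 24 mm high, loose; origin under its centre.
- glue_jar: Bystander: closed amber jar, 54 mm diameter, 70 mm high, loose; origin under its centre.
- rubber_heel: Bystander: black D-shaped rubber heel, about 68 x 64 mm, 18 mm high, loose; origin under the centre of its round end.
- hammer: Bystander: hammer lying on the table, about 280 mm long, up to about 35 mm high, loose; the handle points along its -x.

How it is judged:
On the way, in this order (a step that is already met when the one before it is completed fails the run):
1. a finger pushes on a spoke (contact force between the fingers and spokes above 0.3 N), for 0.05 s.
2. the square die stands still, centred under the raised plunger (horizontal distance between square_top and plunger_foot below 0.007 m and velocity of joint turret between -0.05 and 0.05 rad/s and value of joint plunger below 0.003 m), for 0.3 s.
3. the plunger is pressed fully down on the square die (horizontal distance between square_top and plunger_foot below 0.007 m and value of joint plunger above 0.0175 m), for 0.2 s.
At the end, for the whole second after the job is handed in: The square die's centre is within 7 mm (horizontally) of the plunger's axis and the turntable is at rest; the plunger is down by at least 17.5 of its 20 mm (all of step 3 and velocity of joint turret between -0.05 and 0.05 rad/s); the robot touches nothing.
It fails at once if the plunger is pressed down (over 4 mm) while the square die is more than 9 mm off its axis (value of joint plunger above 0.004 m and horizontal distance between square_top and plunger_foot above 0.009 m).
It fails at once if the robot touches a die (over 1 N) (contact force between any of the fingers, the arm and die_square above 1 N or contact force between any of the fingers, the arm and die_bar above 1 N or contact force between any of the fingers, the arm and die_round above 1 N or contact force between any of the fingers, the arm and die_pin above 1 N).
It fails at once if a bystander is moved by more than 20 mm or picked up (distance of any of polish_tin, glue_jar, rubber_heel, hammer from where it was at the start of the episode above 0.02 m).
It also fails if it takes over 67 s, if anything falls off the work surface, if the arm or the gripper's body presses on something with over 40 N, if the wrist force passes 120 N, or if a joint passes its speed limit or range.

### The arm

A 6-joint arm with a two-finger parallel gripper is mounted at the origin on the work surface. World frame = base frame: x ahead of the robot, y to its left, z up, the work surface at z = 0. Lengths are in m, angles in rad, forces in N, time in s.
With the tool pointing down it reaches from about 0.275 to 1 m from the base axis. Payload 8.4 kg.
Tool frame: the origin (TCP) lies midway between the tips of the shut fingers; the grasp point (between the pads) lies 19 mm behind it; z points along the fingers, y is the line along which they close (so a half turn about z gives the same grasp; the last joint's range is limited). The gripper opens to 85 mm and grips with 20 to 120 N. Pads are 22 mm wide; open, the fingers measure 114 mm over their backs; the gripper's body (76 mm by 85 mm) begins 54 mm behind the grasp point. The pads swing forward as they close: fully open they stand 13 mm farther back than shut.
Start: joints at [-0.002, 0.353, 1.633, -0, 1.155, -0.002], TCP at [0.625, -0, 0.231] pointing down, gripper open.
Joint ranges: [-2.63, 2.63], [-0.92, 2.1], [0.06, 2.66], [-1.3, 4.44], [0, 2.69], [-3.02, 3.02]. Speed limits (rad/s): [2.22, 2.22, 2.79, 3.14, 3.14, 3.14].

### API

Orientations are given as a unit quaternion [x, y, z, w].
In Python, from bench import * gives the robot as it stands. The module is installed in compiled form; this text tells all that it offers.
- The arm moves only by the tool step_arm, never from a script. Its argument "motion" is a list of rows, each a list of 6 numbers: the shift along the world's x, y, z in m, then the turn, a rotation vector about the world's x, y, z in rad. A call has 1 to 12 rows; each row shifts and turns the commanded pose from where the row before left it; what a row does not reach is not made up. A row lasts 1/8 s, in which the tool goes at most 62.5 mm and 10.7 degrees, less where a joint would pass 70% of its speed; a pose out of reach is approached as far as the arm can. A call with a gripper value outside its range is refused whole. "jaw" is the finger opening in m, from 0 to 0.0854, set as the call begins (left out, the last holds). The fingers move at their own pace and stop on an object; "squeeze" is the grip in N (left out, the last holds). Time passes only in rows, so rows that do not move let the fingers close. It gives the time, the measured TCP pose, the force, the opening and the grip force at its end, in the units of the state.
- get_obs(): the state, without advancing time (a new reading comes with each control period).
- get_image(name): name is "scene" or "side" or "wrist"; returns a dict with "frame" (400x640x3 uint8, red, green, blue), "intrinsics" (3x3 intrinsics, pixels), "k1" (the pictures are not rectified: a ray, as slopes to the right and down, at radius r is drawn at 1 + k1 r^2 times it, then the intrinsics apply), "rvec" (rotation vector, rad) and "tvec" (3), from world to camera coordinates, as OpenCV has them. Camera axes: x right, y down, z forward; pixel columns grow to the right and rows downward; lengths in m; the calibration is good to about 2 mm. A picture is of the moment at which its call begins. There is no depth.
- sign_off(): hands the job in; it is judged then, once.
The state is a dict: "time": time; "qpos": joint angles; "dq": joint speeds; "joint_torque": joint torques, N m; "ee_pos": TCP position; "eef_rot": TCP orientation; "force": force on the tool from outside, world axes, zero at the start; "torque": the same for the moment, N m; "gripper_width": opening from 0.0 (shut) to 1.0 (fully open); "gripper_force": force on a finger pad.
Only numpy, scipy, OpenCV 4.12 (cv2) and the standard library are available. Lean on these libraries where they do the work, as an engineer would, in place of code of your own. Each camera call takes 0.05 s, during which the arm holds its last target. There are 200 camera calls.

## Working session

There is one attempt and no reset: what is moved stays moved. The work goes in short steps, Python scripts to look and compute and a tool call to move; the robot and the scene stay as the last step left them, time stands still between calls to the robot, and variables do not carry over. Pictures are saved under pics/ and viewed, at most 10 in all, crops included, and the job is handed in when it is done.

Besides the shell and the picture viewer there is one more tool, called after "Request:" as name([rows], argument=value, ...), one row to a line, values as JSON. step_arm: Moves the arm, as the interface text tells. Its arguments: {"type":"object","properties":{"motion":{"type":"array"},"jaw":{"type":"number"},"squeeze":{"type":"number"}},"required":["motion"]}

```bash
mkdir -p pics; cat > h.py <<'E'
from bench import *
import numpy as np, cv2
def snap(n,f):
    d=get_image(n); cv2.imwrite('pics/'+f+'.png',d['frame'][:,:,::-1]); np.save('pics/'+f+'.npy',{k:np.array(d[k]) for k in('intrinsics','k1','rvec','tvec')},allow_pickle=True)
    return d
def cal(f): return np.load('pics/'+f+'.npy',allow_pickle=True).item()
def dist(c): return np.array([float(c['k1']),0,0,0,0])
def proj(c,P): return cv2.projectPoints(np.array(P,float).reshape(-1,1,3),c['rvec'],c['tvec'],c['intrinsics'],dist(c))[0][:,0]
def back(c,uv,z):
    n=cv2.undistortPoints(np.array(uv,float).reshape(-1,1,2),c['intrinsics'],dist(c))[:,0]
    R=cv2.Rodrigues(c['rvec'])[0]; o=-R.T@c['tvec'].ravel()
    d=np.c_[n,np.ones(len(n))]@R
    return o+d*((np.ravel(z)-o[2])/d[:,2])[:,None]
E
python3 - <<'E'
from h import *
print(get_obs())
for n in('scene','side','wrist'):
    snap(n,n+'0'); c=cal(n+'0'); print(n,c['k1'],-cv2.Rodrigues(c['rvec'])[0].T@c['tvec'].ravel())
E
```

```text
{'time': 0.0, 'qpos': array([-2.39171611e-03,  3.53641507e-01,  1.63416189e+00,  8.66622979e-06,
        1.15519805e+00, -2.40959626e-03]), 'dq': array([ 0.00021272, -0.00017819,  0.00154842,  0.00099319,  0.00115608,
        0.00122998]), 'joint_torque': array([-2.03471049e-03, -6.05236173e+01, -3.42063046e+01, -2.62302356e-04,
        9.48130677e-03,  3.61521288e-06]), 'ee_pos': array([6.24508357e-01, 9.07185258e-06, 2.30553956e-01]), 'eef_rot': array([ 7.07101523e-01,  7.07111688e-01, -4.94075401e-04, -5.02071391e-04]), 'force': array([-0.22502109, -0.74410888,  1.08836794]), 'torque': array([-0.00743444, -0.05449266,  0.01224046]), 'gripper_force': 0.0, 'gripper_width': 0.9994435960562355}
scene 0.009045498336098093 [ 1.31835533 -0.33212689  0.70233987]
side -0.03474868114198538 [0.28053598 0.6727129  0.87308625]
wrist 0.010542111415584098 [0.62513243 0.07424061 0.37322565]
```

View pics/scene0.png

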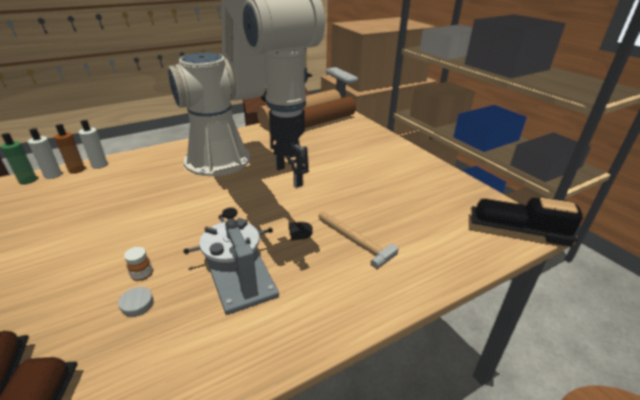

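View pics/side0.png

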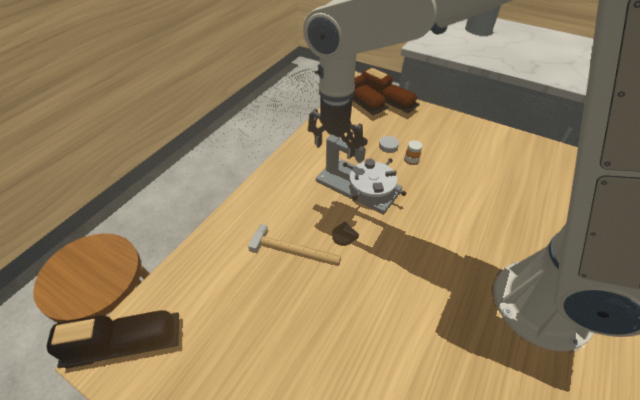

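Scene view: the press is near (238,255), with the jar at (137,262), the tin at (135,300), the heel at (300,230) and the hammer at (360,240). Side view: the turntable is near (373,180). I'll enlarge both.

```bash
python3 - <<'E'
import cv2
a=cv2.imread('pics/scene0.png')[195:320,170:310]; b=cv2.imread('pics/side0.png')[130:230,300:430]
cv2.imwrite('pics/a.png',cv2.resize(a,None,fx=4.8,fy=4.8,interpolation=cv2.INTER_CUBIC)) # 672x600
cv2.imwrite('pics/b.png',cv2.resize(b,None,fx=6,fy=6,interpolation=cv2.INTER_CUBIC)) #780x600
E
```

```text
(no output)
```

View pics/a.png

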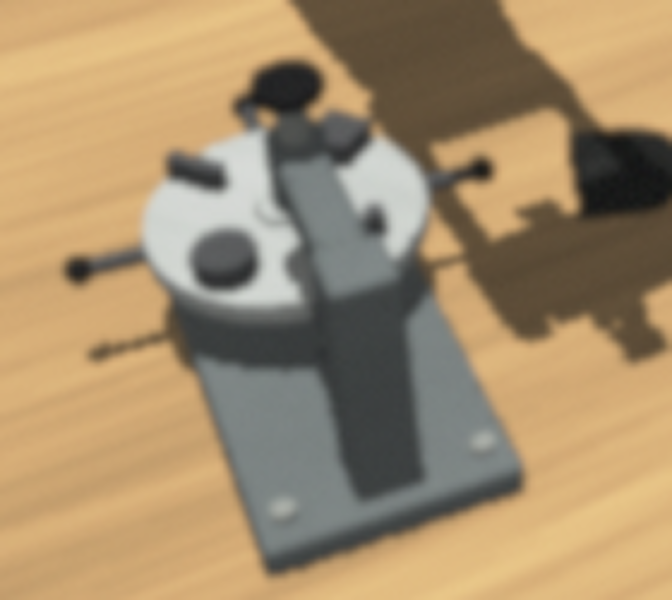

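View pics/b.png

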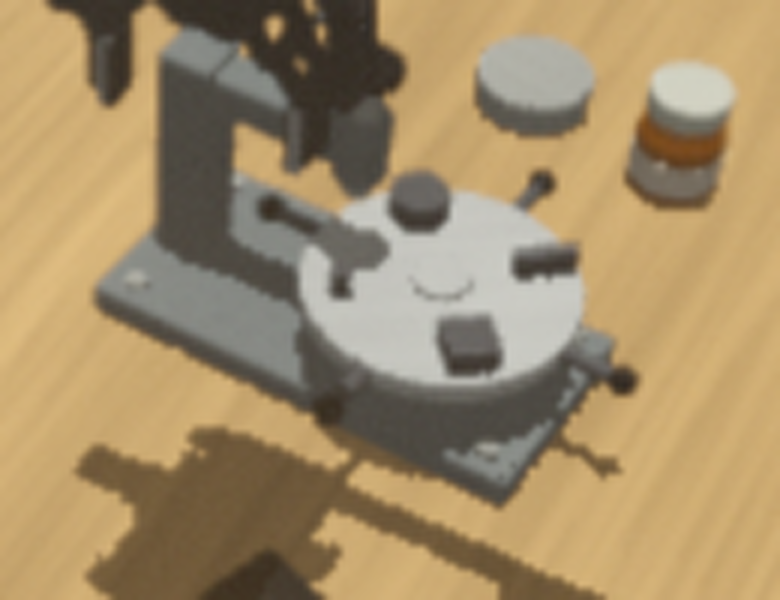

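Side crop: the four balls are at (622,380), (542,183), (271,208) and (327,408), and the square die top at (468,330) faces +y. Scene crop: balls at (78,269) and (481,169), head at (287,86). I'll fit the press pose and turret angle jointly.

```bash
cat > fit.py <<'E'
from h import *
from scipy.optimize import least_squares
def sp(k): a=np.radians(k); return ('t',[.108*np.cos(a),.108*np.sin(a),.062])
def di(k): a=np.radians(k); return ('t',[.055*np.cos(a),.055*np.sin(a),.085])
A=[((78,269),sp(135)),((481,169),sp(315)),((287,84),('p',[.055,0,.19])),((268,553),('p',[.18,-.065,.02])),((521,475),('p',[.18,.065,.02])),
 ((225,250),di(180)),((345,131),di(0)),((197,164),di(90))]
B=[((622,380),sp(45)),((542,183),sp(135)),((271,208),sp(225)),((327,408),sp(315)),((98,290),('p',[.18,.065,.02])),((503,492),('p',[-.08,.065,.02])),((612,345),('p',[-.08,-.065,.02])),
 ((468,327),di(0)),((545,255),di(90)),((419,190),di(180)),((340,275),di(270))]
obs=[]
for L,c,o,s in((A,cal('scene0'),(170,195),4.8),(B,cal('side0'),(300,130),6)):
    obs.append((c,np.array([(np.array(o)+(np.array(p)+.5)/s-.5) for p,_ in L]),[m for _,m in L]))
def W(q,m):
    a=q[2]+(q[3] if m[0]=='t' else 0); x,y,z=m[1]
    return [q[0]+x*np.cos(a)-y*np.sin(a),q[1]+x*np.sin(a)+y*np.cos(a),z]
def r(q): return np.concatenate([(proj(c,[W(q,m) for m in M])-uv).ravel() for c,uv,M in obs])
if __name__=='__main__':
    s=least_squares(r,[.7,-.2,-.2,1.7],loss='soft_l1'); q=s.x
    print(q,np.degrees(q[2:])); print(r(q).reshape(-1,2).round(1).tolist())
    for k in(45,135,225,315): print(k,np.round(W(q,sp(k)),4), 'press ang',(np.degrees(q[3])+k)%360)
    print('head',W(q,('p',[.055,0,.19])),'col',W(q,('p',[.155,0,0])))
    print('sides',back(cal('scene0'),[[137,270],[135,300],[300,232]],[.03,.024,.01]).round(3).tolist())
E
python3 fit.py
```

```text
[ 0.55342161 -0.13854987 -0.08873657  2.31972157] [ -5.0842307  132.91025532]
[[0.5, 0.5], [0.4, 0.5], [-0.1, -0.9], [-1.5, 0.9], [0.9, -1.3], [-0.3, -0.0], [-1.3, -0.7], [-0.3, -0.6], [-0.3, 0.6], [-0.1, 0.4], [-0.3, 0.3], [-0.4, 0.8], [-1.5, -0.9], [0.0, -0.6], [1.0, -0.8], [0.1, 1.5], [0.2, -0.5], [0.0, 0.3], [-0.2, -0.6]]
45 [ 0.4463 -0.1251  0.062 ] press ang 177.9102553202946
135 [ 0.5399 -0.2457  0.062 ] press ang 267.9102553202946
225 [ 0.6606 -0.152   0.062 ] press ang 357.9102553202946
315 [ 0.5669 -0.0314  0.062 ] press ang 87.9102553202946
head [np.float64(0.6082052125215379), np.float64(-0.14342397731071205), 0.19] col [np.float64(0.7078117618944675), np.float64(-0.15228599299666937), 0]
sides [[0.51, -0.364, 0.03], [0.602, -0.384, 0.024], [0.554, 0.064, 0.01]]
```

The fit residuals are about 1 px. The turret stands at +133°, so I need to turn it clockwise by 133°. I'll shut the fingers and move to the open side behind the spoke at press angle 178°, then push in two strokes.

Request:
step_arm([
  [-0.05,0,0,0,0,0],
  [-0.06,0,0,0,0,0],
  [-0.06,-0.04,0,0,0,0],
  [0,-0.06,0,0,0,0],
  [0,-0.057,-0.03,0,0,0],
  [0,0,-0.05,0,0,0],
  [0,0,-0.05,0,0,0],
  [0,0,-0.053,0,0,0],
  [0,0,0,0,0,0],
], jaw=0)

```text
time: 1.27
ee_pos: [0.4599, -0.149, 0.0462]
eef_rot: [0.707, 0.707, -0.002, -0.004]
force: [-0.2, 0.8, 0.5]
gripper_width: -0.004
gripper_force: 0.0
```

```bash
cat > path.py <<'E'
from h import *
import sys
# python path.py th0 th1 n : arc rows (press angles, deg) of finger centre, radius .102
t0,t1,n=map(float,sys.argv[1:4]); C=np.array([.5534,-.1385])
th=np.radians(np.linspace(t0,t1,int(n)+1)-5.08); P=C+.102*np.c_[np.cos(th),np.sin(th)]
o=get_obs(); e=o['ee_pos']; print('now',e.round(4),o['force'].round(2),'start',P[0].round(4),'fing ang',np.degrees(np.arctan2(*(e[:2]-C)[::-1]))+5.08,'r',np.hypot(*(e[:2]-C)))
print([[round(a,4),round(b,4),0,0,0,round(np.radians((t1-t0)/n),3)] for a,b in np.diff(P,axis=0)])
E
python3 path.py 196 101 24
```

```text
now [ 0.4599 -0.149   0.0462] [-0.23  0.83  0.52] start [ 0.4532 -0.1578] fing ang -168.49513572550114 r 0.09411673861375465
[[np.float64(-0.0011), np.float64(0.007), 0, 0, 0, np.float64(-0.069)], [np.float64(-0.0006), np.float64(0.007), 0, 0, 0, np.float64(-0.069)], [np.float64(-0.0001), np.float64(0.007), 0, 0, 0, np.float64(-0.069)], [np.float64(0.0004), np.float64(0.007), 0, 0, 0, np.float64(-0.069)], [np.float64(0.0008), np.float64(0.007), 0, 0, 0, np.float64(-0.069)], [np.float64(0.0013), np.float64(0.0069), 0, 0, 0, np.float64(-0.069)], [np.float64(0.0018), np.float64(0.0068), 0, 0, 0, np.float64(-0.069)], [np.float64(0.0023), np.float64(0.0067), 0, 0, 0, np.float64(-0.069)], [np.float64(0.0027), np.float64(0.0065), 0, 0, 0, np.float64(-0.069)], [np.float64(0.0032), np.float64(0.0063), 0, 0, 0, np.float64(-0.069)], [np.float64(0.0036), np.float64(0.0061), 0, 0, 0, np.float64(-0.069)], [np.float64(0.004), np.float64(0.0058), 0, 0, 0, np.float64(-0.069)], [np.float64(0.0044), np.float64(0.0055), 0, 0, 0, np.float64(-0.069)], [np.float64(0.0048), np.float64(0.0052), 0, 0, 0, np.float64(-0.069)], [np.float64(0.0051), np.float64(0.0049), 0, 0, 0, np.float64(-0.069)], [np.float64(0.0054), np.float64(0.0045), 0, 0, 0, np.float64(-0.069)], [np.float64(0.0057), np.float64(0.0041), 0, 0, 0, np.float64(-0.069)], [np.float64(0.006), np.float64(0.0037), 0, 0, 0, np.float64(-0.069)], [np.float64(0.0062), np.float64(0.0033), 0, 0, 0, np.float64(-0.069)], [np.float64(0.0064), np.float64(0.0028), 0, 0, 0, np.float64(-0.069)], [np.float64(0.0066), np.float64(0.0024), 0, 0, 0, np.float64(-0.069)], [np.float64(0.0068), np.float64(0.0019), 0, 0, 0, np.float64(-0.069)], [np.float64(0.0069), np.float64(0.0014), 0, 0, 0, np.float64(-0.069)], [np.float64(0.007), np.float64(0.001), 0, 0, 0, np.float64(-0.069)]]
```

Request:
step_arm([
  [-0.008,0,0,0,0,0],
  [-0.0006,0.007,0,0,0,-0.069],
  [-0.0001,0.007,0,0,0,-0.069],
  [0.0004,0.007,0,0,0,-0.069],
  [0.0008,0.007,0,0,0,-0.069],
  [0.0013,0.0069,0,0,0,-0.069],
  [0.0018,0.0068,0,0,0,-0.069],
  [0.0023,0.0067,0,0,0,-0.069],
  [0.0027,0.0065,0,0,0,-0.069],
  [0.0032,0.0063,0,0,0,-0.069],
  [0.0036,0.0061,0,0,0,-0.069],
])

```text
time: 2.65
ee_pos: [0.4722, -0.083, 0.0521]
eef_rot: [0.905, 0.425, 0.002, 0.002]
force: [1.4, -2.5, -0.4]
gripper_width: -0.006
gripper_force: 0.8
```

```bash
python3 path.py 152 101 13|head -1; python3 - <<'E'
from h import *
d=snap('side','side1'); cv2.imwrite('pics/c.png',cv2.resize(cv2.imread('pics/side1.png')[130:230,300:430],None,fx=6,fy=6,interpolation=cv2.INTER_CUBIC))
E
```

```text
now [ 0.4722 -0.083   0.0521] [ 1.4  -2.53 -0.41] start [ 0.4679 -0.0828] fing ang 150.75525606631794 r 0.09835369306281265
```

View pics/c.png

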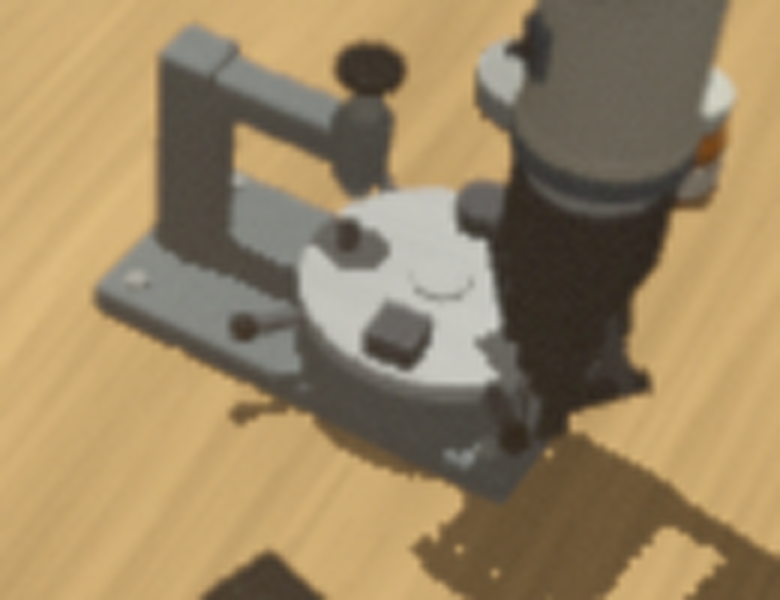

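The spoke is being pushed properly (ball at (514,440), force about 3 N). I'll continue the arc.

Request:
step_arm([
  [0.003,0.007,-0.002,0,0,-0.069],
  [0.003,0.0066,-0.002,0,0,-0.069],
  [0.0044,0.006,0,0,0,-0.069],
  [0.0048,0.0052,0,0,0,-0.069],
  [0.0051,0.0049,0,0,0,-0.069],
  [0.0054,0.0045,0,0,0,-0.069],
  [0.0057,0.0041,0,0,0,-0.069],
  [0.006,0.0037,0,0,0,-0.069],
  [0.0062,0.0033,0,0,0,-0.069],
  [0.0064,0.0028,0,0,0,-0.069],
  [0.0066,0.0024,0,0,0,-0.069],
  [0,0,0,0,0,0],
])

```text
time: 4.2
ee_pos: [0.5282, -0.0322, 0.0472]
eef_rot: [0.998, 0.062, 0.002, 0.0]
force: [-0.5, -0.6, -0.6]
gripper_width: 0.001
gripper_force: 0.0
```

```bash
python3 path.py 196 145 12
```

```text
now [ 0.5282 -0.0322  0.0472] [-0.52 -0.6  -0.58] start [ 0.4532 -0.1578] fing ang 108.4351994606598 r 0.10920355486038526
[[np.float64(-0.0012), np.float64(0.0075), 0, 0, 0, np.float64(-0.074)], [np.float64(-0.0006), np.float64(0.0075), 0, 0, 0, np.float64(-0.074)], [np.float64(-0.0), np.float64(0.0076), 0, 0, 0, np.float64(-0.074)], [np.float64(0.0005), np.float64(0.0075), 0, 0, 0, np.float64(-0.074)], [np.float64(0.0011), np.float64(0.0075), 0, 0, 0, np.float64(-0.074)], [np.float64(0.0016), np.float64(0.0074), 0, 0, 0, np.float64(-0.074)], [np.float64(0.0022), np.float64(0.0072), 0, 0, 0, np.float64(-0.074)], [np.float64(0.0027), np.float64(0.0071), 0, 0, 0, np.float64(-0.074)], [np.float64(0.0032), np.float64(0.0068), 0, 0, 0, np.float64(-0.074)], [np.float64(0.0037), np.float64(0.0066), 0, 0, 0, np.float64(-0.074)], [np.float64(0.0042), np.float64(0.0063), 0, 0, 0, np.float64(-0.074)], [np.float64(0.0047), np.float64(0.006), 0, 0, 0, np.float64(-0.074)]]
```

Request:
step_arm([
  [-0.008,0.002,0,0,0,0],
  [0,0.005,0.04,0,0,0.1],
  [-0.02,0,0.04,0,0,0.16],
  [-0.03,0,0.02,0,0,0.16],
  [-0.03,-0.02,0,0,0,0.16],
  [0,-0.03,0,0,0,0.16],
  [0,-0.03,0,0,0,0.16],
  [0,-0.03,0,0,0,0.16],
  [0,-0.03,0,0,0,0.16],
  [0.01,-0.02,0,0,0,0.16],
  [0,0,0,0,0,0.16],
  [0,0,0,0,0,0.16],
])

```text
time: 5.7
ee_pos: [0.4481, -0.1852, 0.1454]
eef_rot: [0.611, 0.792, -0.0, -0.0]
force: [0.6, 0.1, -0.1]
gripper_width: -0.002
gripper_force: 0.0
```

```bash
cat > fit2.py <<'E'
from fit import *
import sys,ast
# args: camera-file, crop offset, scale, list of (u,v,kind,deg): turret angle only
def turret(f,pts,q0=np.array([.55342,-.13855,-.08874])):
    c=cal(f); M=[(sp if k=='s' else di)(d) for _,_,k,d in pts]; uv=np.array([p[:2] for p in pts],float)
    g=lambda t:(proj(c,[W([*q0,t[0]],m) for m in M])-uv).ravel()
    best=min((least_squares(g,[a],loss='soft_l1') for a in np.arange(-3,3.1,.5)),key=lambda s:s.cost)
    print('turret deg',np.degrees(best.x),'res',best.fun.reshape(-1,2).round(1).tolist())
E
python3 - <<'E'
from h import *
snap('side','side2'); cv2.imwrite('pics/d.png',cv2.resize(cv2.imread('pics/side2.png')[130:230,300:430],None,fx=6,fy=6,interpolation=cv2.INTER_CUBIC))
e=get_obs(); print(e['ee_pos'],e['eef_rot'])
E
```

```text
[ 0.44804471 -0.18507296  0.14532406] [ 6.07596017e-01  7.94246217e-01 -3.24404407e-05 -1.62582873e-04]
```

View pics/d.png

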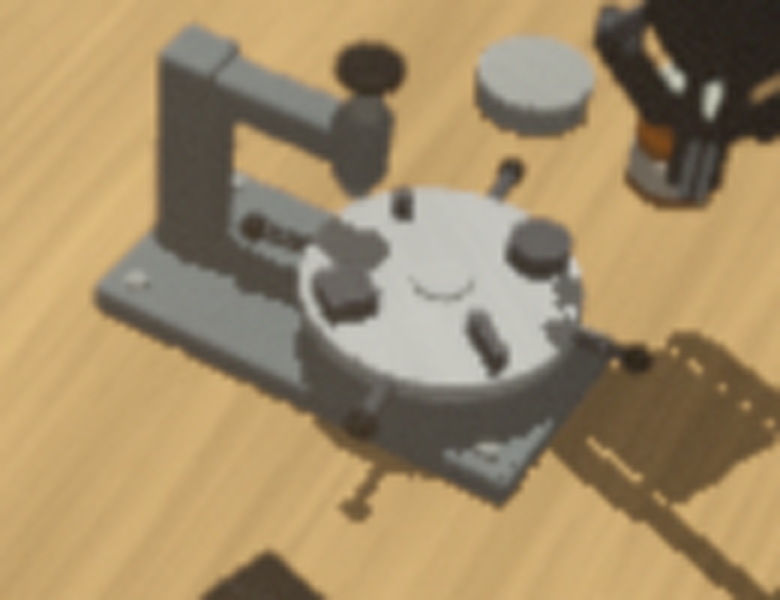

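The view is clear: square die top (345,283), bar (487,335), round (540,240), pin (402,194); balls at (360,424), (635,360), (511,171) and (254,227); plunger head at (370,66).

```bash
cat >> fit2.py <<'E'
def crop(p,o=(300,130),s=6): return [(o[0]+(u+.5)/s-.5,o[1]+(v+.5)/s-.5,k,d) for u,v,k,d in p]
E
python3 - <<'E'
from fit2 import *
P=crop([(345,283,'d',0),(487,335,'d',90),(540,240,'d',180),(402,194,'d',270),(360,424,'s',45),(635,360,'s',135),(511,171,'s',225),(254,227,'s',315)])
turret('side2',P)
uv=np.array([p[:2] for p in P]); 
# refit press pose with all, incl. head and 4 px-views
c=cal('side2'); M=[(sp if k=='s' else di)(d) for _,_,k,d in P]
h=np.array([[300+370.5/6-.5,130+65.5/6-.5]])
def R(q): return np.concatenate([r(q[:4]),(proj(c,[W([*q[:3],q[4]],m) for m in M])-uv).ravel(),(proj(c,[W([*q[:3],0],('p',[.055,0,.19]))])-h).ravel()])
s=least_squares(R,[.553,-.139,-.089,2.32,.9],loss='soft_l1'); q=s.x; print(q,np.degrees(q[2:]),R(q)[-2:]); print(W(q,('p',[.055,0,.19])))
E
```

```text
turret deg [-307.18945512] res [[-0.1, 0.1], [-0.1, -0.3], [-0.0, -0.0], [0.0, 0.1], [-0.4, 0.6], [0.0, 0.2], [-0.1, 0.4], [-0.3, 0.4]]
[ 0.55336793 -0.13876107 -0.08731503  2.31822458  0.9202525 ] [ -5.00278263 132.8244843   52.7265843 ] [-0.13797742 -0.48671343]
[np.float64(0.6081584029184169), np.float64(-0.14355730016956458), 0.19]
```

Request:
step_arm([
  [0.01,0,-0.04,0,0,0],
  [0,0,-0.04,0,0,0],
  [0,0,-0.018,0,0,0],
  [0,0,0,0,0,0],
])

```text
time: 6.25
ee_pos: [0.4575, -0.1845, 0.0463]
eef_rot: [0.613, 0.79, -0.0, -0.001]
force: [0.1, -0.4, -0.5]
gripper_width: 0.0
gripper_force: 0.0
```

```bash
sed -i 's/o=get_obs/P=P.round(4);o=get_obs/; s/\[\[round.*$/*[f"[{a:.4f}, {b:.4f}, 0, 0, 0, {np.radians((t1-t0)\/n):.3f}]" for a,b in np.diff(P,axis=0)],sep=",")/; s/^print(\[/print(/' path.py; tail -1 path.py; python3 path.py 210 150 16
```

```text
print(*[f"[{a:.4f}, {b:.4f}, 0, 0, 0, {np.radians((t1-t0)/n):.3f}]" for a,b in np.diff(P,axis=0)],sep=",")
now [ 0.4575 -0.1845  0.0463] [ 0.1  -0.42 -0.54] start [ 0.4609 -0.1815] fing ang -149.2862776629385 r 0.10639217790911483
[-0.0026, 0.0062, 0, 0, 0, -0.065],[-0.0022, 0.0063, 0, 0, 0, -0.065],[-0.0018, 0.0064, 0, 0, 0, -0.065],[-0.0014, 0.0065, 0, 0, 0, -0.065],[-0.0009, 0.0066, 0, 0, 0, -0.065],[-0.0005, 0.0067, 0, 0, 0, -0.065],[-0.0001, 0.0067, 0, 0, 0, -0.065],[0.0004, 0.0066, 0, 0, 0, -0.065],[0.0008, 0.0067, 0, 0, 0, -0.065],[0.0012, 0.0065, 0, 0, 0, -0.065],[0.0017, 0.0065, 0, 0, 0, -0.065],[0.0021, 0.0063, 0, 0, 0, -0.065],[0.0025, 0.0062, 0, 0, 0, -0.065],[0.0029, 0.0060, 0, 0, 0, -0.065],[0.0033, 0.0058, 0, 0, 0, -0.065],[0.0036, 0.0056, 0, 0, 0, -0.065]
```

Request:
step_arm([
  [0,0.008,0,0,0,-0.065],
  [-0.002,0.0063,0,0,0,-0.065],
  [-0.0018,0.0064,0,0,0,-0.065],
  [-0.0014,0.0065,0,0,0,-0.065],
  [-0.0009,0.0066,0,0,0,-0.065],
  [-0.0005,0.0067,0,0,0,-0.065],
  [-0.0001,0.0067,0,0,0,-0.065],
  [0.0004,0.0066,0,0,0,-0.065],
  [0.0008,0.0067,0,0,0,-0.065],
  [0.0012,0.0065,0,0,0,-0.065],
  [0.0017,0.0065,0,0,0,-0.065],
  [0,0,0,0,0,0],
])

```text
time: 7.75
ee_pos: [0.4569, -0.1115, 0.0484]
eef_rot: [0.851, 0.526, 0.001, 0.001]
force: [0.3, -0.3, 0.4]
gripper_width: -0.002
gripper_force: 0.0
```

```bash
python3 path.py 168 148 6
```

```text
now [ 0.4569 -0.1115  0.0484] [ 0.26 -0.27  0.43] start [ 0.4559 -0.1085] fing ang 169.46401993798378 r 0.10017933604519277
[0.0019, 0.0056, 0, 0, 0, -0.058],[0.0022, 0.0055, 0, 0, 0, -0.058],[0.0026, 0.0053, 0, 0, 0, -0.058],[0.0028, 0.0052, 0, 0, 0, -0.058],[0.0032, 0.0051, 0, 0, 0, -0.058],[0.0034, 0.0048, 0, 0, 0, -0.058]
```

Request:
step_arm([
  [0.0013,0.006,0,0,0,-0.058],
  [0.0018,0.0056,0,0,0,-0.058],
  [0.0024,0.0054,0,0,0,-0.058],
  [0.0028,0.0052,0,0,0,-0.058],
  [0.0016,0.0026,0,0,0,-0.029],
  [0.0016,0.0025,0,0,0,-0.029],
  [0.0008,0.0013,0,0,0,-0.015],
  [0,0,0,0,0,0],
  [0,0,0,0,0,0],
])

```text
time: 8.88
ee_pos: [0.4686, -0.083, 0.0471]
eef_rot: [0.921, 0.39, -0.0, -0.0]
force: [0.4, 1.0, -0.5]
gripper_width: -0.001
gripper_force: 0.0
```

```bash
python3 path.py 149 145 4; python3 - <<'E'
from h import *
snap('side','side3'); cv2.imwrite('pics/e.png',cv2.resize(cv2.imread('pics/side3.png')[130:230,300:430],None,fx=6,fy=6,interpolation=cv2.INTER_CUBIC))
E
```

```text
now [ 0.4686 -0.083   0.0471] [ 0.36  0.95 -0.52] start [ 0.471  -0.0784] fing ang 151.90033518358177 r 0.1013338819244788
[0.0010, 0.0014, 0, 0, 0, -0.017],[0.0011, 0.0014, 0, 0, 0, -0.017],[0.0011, 0.0014, 0, 0, 0, -0.017],[0.0012, 0.0014, 0, 0, 0, -0.017]
```

View pics/e.png

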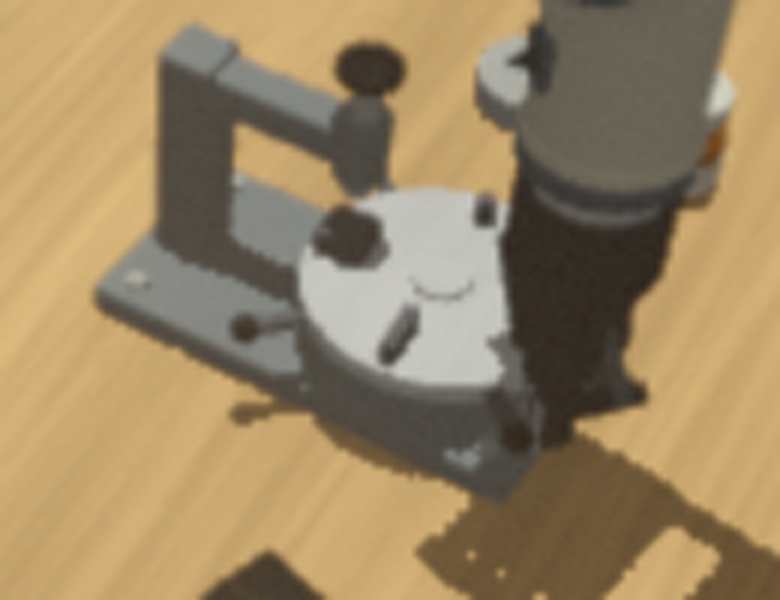

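The bar die is at (400,328), the pin at (485,202), and the balls at (245,327) and (516,437). The square die sits in the plunger's shadow at (348,232).

```bash
python3 - <<'E'
from fit2 import *
turret('side3',crop([(400,328,'d',90),(485,202,'d',270),(245,327,'s',45),(516,437,'s',135)]),np.array([.55337,-.13876,-.08732]))
E
```

```text
turret deg [-354.7969158] res [[-0.3, -0.3], [0.1, -0.3], [-0.4, 0.7], [0.0, 0.5]]
```

Request:
step_arm([
  [0.001,0.0014,0,0,0,-0.017],
  [0.0011,0.0014,0,0,0,-0.017],
  [0.0011,0.0014,0,0,0,-0.017],
  [0.0011,0.0014,0,0,0,-0.017],
  [0.001,0.0014,0,0,0,-0.017],
  [0,0,0,0,0,0],
  [0,0,0,0,0,0],
])

```text
time: 9.8
ee_pos: [0.4742, -0.0761, 0.0472]
eef_rot: [0.936, 0.351, 0.0, 0.0]
force: [-0.6, -0.3, 0.5]
gripper_width: -0.003
gripper_force: 0.1
```

Request:
step_arm([
  [-0.008,-0.01,0,0,0,0],
  [-0.008,-0.008,0.02,0,0,0],
  [0,0,0.05,0,0,0],
  [0,0,0.05,0,0,0],
  [0,0,0.05,0,0,0],
  [0,0,0.03,0,0,0],
  [0,0,0,0,0,0],
])

```text
time: 10.68
ee_pos: [0.459, -0.0949, 0.2494]
eef_rot: [0.937, 0.351, 0.002, 0.001]
force: [0.3, -0.0, -0.4]
gripper_width: 0.001
gripper_force: 0.0
```

```bash
python3 - <<'E'
from h import *
snap('side','side4'); snap('scene','scene4'); 
a=cv2.resize(cv2.imread('pics/side4.png')[150:225,325:430],None,fx=6,fy=6,interpolation=cv2.INTER_CUBIC) # 630x450
cv2.imwrite('pics/f.png',a)
E
```

```text
(no output)
```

View pics/f.png

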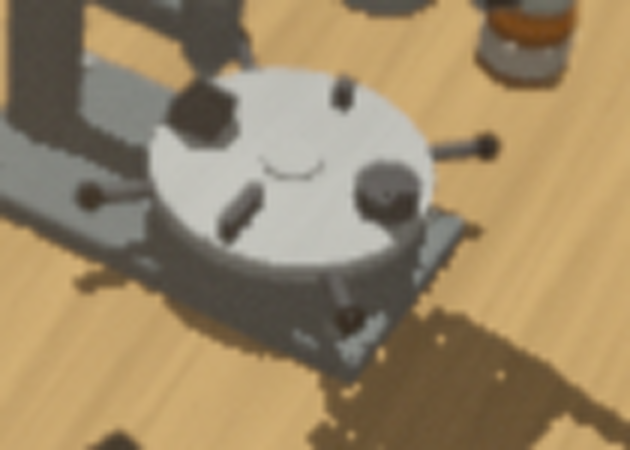

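Crop offset (325,150): the bar die is at (241,204), the round die at (388,182), the pin at (343,88), and the balls at (91,196), (350,319) and (486,146).

```bash
python3 - <<'E'
from fit2 import *
turret('side4',crop([(241,204,'d',90),(388,182,'d',180),(343,88,'d',270),(91,196,'s',45),(350,319,'s',135),(486,146,'s',225)],(325,150)),np.array([.55337,-.13876,-.08732]))
E
```

```text
turret deg [0.61977871] res [[-0.1, -0.2], [0.1, 0.2], [0.0, -0.8], [-0.4, 0.6], [-0.1, 0.7], [-0.3, 0.3]]
```

The turret is at 0.6°, which puts the square die about 0.6 mm off centre. Next I move over the plunger head and press.

Request:
step_arm([
  [0.03,-0.01,0,0,0,0],
  [0.03,-0.01,0,0,0,0],
  [0.03,-0.01,0,0,0,0],
  [0.03,-0.01,0,0,0,0],
  [0.029,-0.0087,0,0,0,0],
  [0,0,0,0,0,0],
  [0,0,-0.02,0,0,0],
  [0,0,-0.02,0,0,0],
  [0,0,0,0,0,0],
])

```text
time: 11.9
ee_pos: [0.6045, -0.1423, 0.2044]
eef_rot: [0.936, 0.351, -0.002, -0.002]
force: [-0.0, 0.3, 0.1]
gripper_width: -0.0
gripper_force: 0.0
```

Request:
step_arm([
  [0.004,-0.0013,-0.006,0,0,0],
  [0,0,-0.005,0,0,0],
  [0,0,-0.005,0,0,0],
  [0,0,-0.005,0,0,0],
  [0,0,-0.005,0,0,0],
  [0,0,-0.004,0,0,0],
  [0,0,0,0,0,0],
])

```text
time: 12.78
ee_pos: [0.6109, -0.144, 0.1767]
eef_rot: [0.936, 0.351, -0.0, -0.0]
force: [-0.4, -0.2, 0.3]
gripper_width: -0.002
gripper_force: 0.0
```

Request:
step_arm([
  [-0.002,0,-0.002,0,0,0],
  [0,0,-0.002,0,0,0],
  [0,0,-0.002,0,0,0],
])

```text
time: 13.15
ee_pos: [0.6096, -0.1442, 0.1715]
eef_rot: [0.936, 0.351, 0.001, 0.0]
force: [2.6, -0.4, 3.4]
gripper_width: 0.0
gripper_force: 1.8
```

Request:
step_arm([
  [0,0,-0.001,0,0,0],
  [0,0,0,0,0,0],
])

```text
time: 13.4
ee_pos: [0.609, -0.1441, 0.1701]
eef_rot: [0.936, 0.351, -0.0, 0.0]
force: [2.9, -0.6, 2.4]
gripper_width: -0.002
gripper_force: 1.5
```

Request:
step_arm([
  [0,0,-0.001,0,0,0],
  [0,0,-0.001,0,0,0],
  [0,0,0,0,0,0],
  [0,0,0,0,0,0],
])

```text
time: 13.9
ee_pos: [0.6091, -0.1442, 0.1699]
eef_rot: [0.936, 0.351, 0.0, 0.0]
force: [-3.2, 0.9, 16.9]
gripper_width: -0.001
gripper_force: 8.8
```

The plunger is at its stop: z stays at 0.170 and the force has risen to 17 N. I'll lift straight off and check.

Request:
step_arm([
  [0,0,0.002,0,0,0],
  [0,0,0.01,0,0,0],
  [0,0,0.04,0,0,0],
  [0,0,0.04,0,0,0],
  [-0.04,0.02,0.02,0,0,0],
  [-0.05,0.02,0,0,0,0],
  [-0.05,0.02,0,0,0,0],
  [-0.04,0.0,0,0,0,0],
  [0,0,0,0,0,0],
  [0,0,0,0,0,0],
])

```text
time: 15.15
ee_pos: [0.4296, -0.0842, 0.2806]
eef_rot: [0.936, 0.351, 0.0, 0.0]
force: [1.7, 0.1, 0.5]
gripper_width: -0.001
gripper_force: 0.0
```

```bash
python3 - <<'E'
from h import *
snap('side','side5')
cv2.imwrite('pics/g.png',cv2.resize(cv2.imread('pics/side5.png')[130:225,315:430],None,fx=6,fy=6,interpolation=cv2.INTER_CUBIC))
c=cal('side5')
for z in(.17,.19): print(z,(proj(c,[[.6082,-.1436,z]])-[315,130]+.5)*6-.5)
E
```

```text
0.17 [[275.7358112   93.82671592]]
0.19 [[279.13350433  62.00656976]]
```

View pics/g.png

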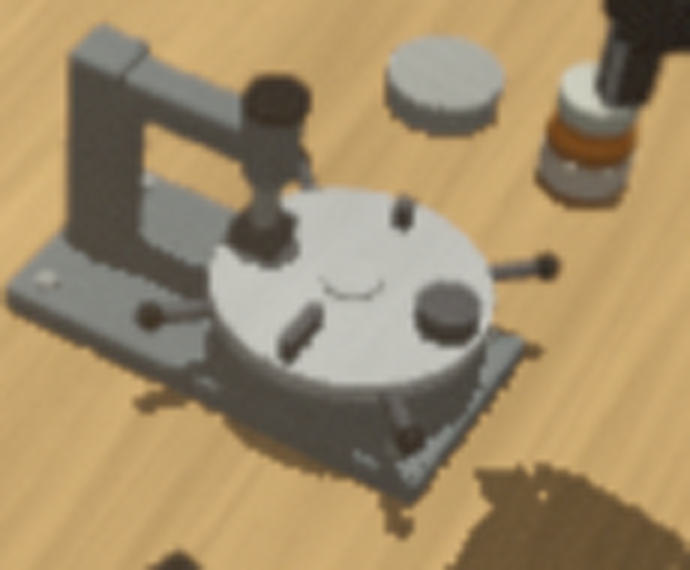

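The head is now at about (276,95), which matches the predicted fully-down position of (276,94). The rod rests on the square die and the robot is clear of everything.

```bash
python3 -c "
from bench import *
print(sign_off())"
```

```text
the job is handed in; nothing more can be done
None
```

The job is handed in: by the camera images, the square die is centred within about 1 mm under the plunger, which is fully down on it, and the robot is clear of everything.

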